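# Set out the condiment tins on the oyster counter

### The arm

A 6-joint arm with a two-finger parallel gripper is mounted at the origin on the work surface. World frame = base frame: x ahead of the robot, y to its left, z up, the work surface at z = 0. Lengths are in mm, angles in rad, forces in N, time in s.
With the tool pointing down it reaches from about 275 to 850 mm from the base axis. Payload 19 kg.
Tool frame: the origin (TCP) lies at the very end of the fingers, on their centre line; the grasp point (between the pads) lies 19 mm behind it (grip_depth is the distance from the TCP to the grasp point, in mm); z points along the fingers, y is the line along which they close (so a half turn about z gives the same grasp; the last joint's range is limited). The gripper opens to 85 mm and grips with 20 to 120 N. Pads are 22 mm wide; open, the fingers measure 114 mm over their backs; the gripper's body (76 mm by 85 mm) begins 54 mm behind the grasp point. The pads swing forward as they close: fully open they stand 13 mm farther back than shut.
Start: joints at [-1.482, 0.15, 1.437, -0, 1.554, -0.134], TCP at [127.029, -560.762, 231.267] pointing down, gripper open.
Joint ranges: [-2.8, 2.8], [-0.68, 2.1], [0.12, 2.68], [-1.39, 4.53], [0.16, 2.79], [-2.81, 2.81]. Speed limits (rad/s): [1.89, 1.89, 2.22, 3.01, 3.01, 3.01].

### API

Orientations are given as a rotation vector (axis times angle).
In Python, from station import observe, camera, camera_model, hand_in, masks_of, spot_point, grip_depth gives the robot as it stands. The module is installed in compiled form; this text tells all that it offers.
- The arm moves only by the shell command python3 -m handwheel 'ROWS' [OPENING] [FORCE]. ROWS is JSON, a list of rows, each an object of numbers: "x", "y", "z": the shift along the tool's x, y, z in m; "rx", "ry", "rz": the turn, a rotation vector about the tool's x, y, z in rad. In form: [{"x": .., "y": .., "z": .., "rx": .., "ry": .., "rz": ..}, ...]. A call has 1 to 5 rows; each row shifts and turns the commanded pose from where the row before left it, along the tool's axes as they then stand; what a row does not reach is not made up. A row lasts 1/12 s, in which the tool goes at most 41.7 mm and 7.16 degrees, less where a joint would pass 70% of its speed; a pose out of reach is approached as far as the arm can. A call is refused whole if a number of a shift passes 0.0417 or a number of a turn 0.125, either way. A call with a gripper value outside its range is refused whole. OPENING is the opening, from 0 (shut) to 1 (fully open), set as the call begins (- or left out, the last holds). The fingers move at their own pace and stop on an object; FORCE is the grip in N (left out, the last holds). Time passes only in rows, so rows that do not move let the fingers close. It gives the time, the measured TCP pose, the force, the opening and the grip force at its end, in the units of the state.
- observe(): the state, without advancing time (a new reading comes with each control period).
- camera(name): name is "scene" or "top" or "wrist"; returns the picture (420x560x3 uint8, red, green, blue); there is no depth.
- camera_model(name): a dict with "camera_matrix" (3x3 intrinsics, pixels), "rvec" (rotation vector, rad) and "tvec" (3), from world to camera coordinates, as OpenCV has them. Camera axes: x right, y down, z forward; pixel columns grow to the right and rows downward; lengths in mm; the calibration is good to about 2 mm. A picture is of the moment at which its call begins: read the wrist's pose just before it. camera_model takes no time and is no camera call; for the wrist camera it gives the pose at the moment of the call.
- hand_in(): hands the job in; it is judged then, once.
Trained networks look in the newest picture that a camera, given by its name, has taken for a name from the list of things; names that differ only in an ending like _2 or _b are one class to them, and where a whole thing is asked for, a point or a joint stands for the part that bears it (a point fixed in the world has none). Each returns a list of dicts, best first, with "p" (0 to 1); they miss things now and then, are a little off and sometimes report something else, mostly with a low value. They report only what shows in the picture. A call takes as long as a camera call.
- masks_of(name, camera): "region" (420x560 bool, what is visible of it) and "extent" ([left, top, right, bottom] in pixels, round what is visible of it).
- spot_point(name, camera): "location" ([row, column] in pixels: a listed point, or the origin of a listed thing).
The state is a dict: "time_s": time; "joint_positions": joint angles; "qd": joint speeds; "joint_efforts": joint torques, N m; "ee_pos": TCP position; "tcp_rot": TCP orientation; "wrist_force": force on the tool from outside, world axes, zero at the start; "moment": the same for the moment, N m; "opening": finger opening in mm; "finger_force": force on a finger pad.
Only numpy, scipy, OpenCV 4.12 (cv2) and the standard library are available. Lean on these libraries where they do the work, as an engineer would, in place of code of your own. Each camera call takes 0.05 s, during which the arm holds its last target. There are 200 camera calls.

### The job

Take the two stacks of steel condiment tins apart and seat each of the four tins upright and flat in the wooden holder of its own shape and size: large round, small round, square and oblong. Lift one tin at a time, never a tin with another still standing on it, tip none over, and leave the half lemon and the oyster where they lie.

Things in the scene. Friction and masses are not known exactly. Their poses are not given: they have to be found in the camera images.
- large_round_tin: Large round condiment tin, 62 mm diameter, 42 mm high, roughly 125 to 250 g. Stands on the counter at the start with one of the two smaller tins on its lid. Body plain steel, lid flat steel with a dark seal round its edge; upright at the start. Origin: centre of the underside, z up.
- square_tin: Square condiment tin, 60 x 60 mm, 42 mm high, roughly 125 to 250 g. Stands on the counter at the start with the other smaller tin on its lid. Body plain steel, lid flat steel with a dark seal round its edge; upright at the start. Origin: centre of the underside, z up, x and y along its sides.
- small_round_tin: Small round condiment tin, 42 mm diameter, 40 mm high, roughly 55 to 110 g. At the start it stands loose on the lid of either larger tin. Body plain steel, lid flat steel with a dark seal round its edge; upright at the start. Origin: centre of the underside, z up.
- oblong_tin: Oblong rectangular condiment tin, 52 mm long (x), 30 mm wide (y), 40 mm high, roughly 55 to 110 g. At the start it stands loose on the lid of either larger tin. Body plain steel, lid flat steel with a dark seal round its edge; upright at the start. Origin: centre of the underside, z up.
- large_round_holder: Larger round holder, 90 mm outer diameter, with a round recess 78 mm across, for the large round tin. Of pale wood with a darker recess floor, fixed to the counter. The recess floor is 6 mm above the counter and the 6 mm wide rim stands 4 mm above that floor; the tin has 8 mm of play all round. Origin: centre of the underside, on the counter, z up.
- square_holder: Square holder, 88 x 88 mm outside, recess 76 x 76 mm, for the square tin. Of pale wood with a darker recess floor, fixed to the counter. The recess floor is 6 mm above the counter and the 6 mm wide rim stands 4 mm above that floor; the tin has 8 mm of play all round. Origin: centre of the underside, on the counter, z up, x and y along its sides.
- small_round_holder: Smaller round holder, 70 mm outer diameter, with a round recess 58 mm across, for the small round tin. Of pale wood with a darker recess floor, fixed to the counter. The recess floor is 6 mm above the counter and the 6 mm wide rim stands 4 mm above that floor; the tin has 8 mm of play all round. Origin: centre of the underside, on the counter, z up.
- oblong_holder: Oblong holder, 80 mm (x) by 58 mm (y) outside, recess 68 x 46 mm, for the oblong tin; the tin fits only lengthways, either way round. Of pale wood with a darker recess floor, fixed to the counter. The recess floor is 6 mm above the counter and the 6 mm wide rim stands 4 mm above that floor; the tin has 8 mm of play all round. Origin: centre of the underside, on the counter, z up.
- lemon: Half a lemon lying cut side down on the counter, loose, 58 mm across, 35 mm high; not part of the job. Origin: centre of its underside.
- oyster: Closed grey oyster lying on the counter, loose, about 65 x 48 mm, 19 mm high; not part of the job. Origin: its underside, near the middle.

How it is judged:
By the outcome, as a careful person would: the job done as asked, in the order asked, and still so for the second after the job is handed in, with the robot touching nothing.
It also fails if it takes over 141 s, if anything falls off the work surface, if the arm or the gripper's body presses on something with over 40 N, if the wrist force passes 120 N, or if a joint passes its speed limit or range.

## Working session

There is one attempt and no reset: what is moved stays moved. The work goes in short steps, Python scripts to look and compute and a shell command to move; the robot and the scene stay as the last step left them, time stands still between calls to the robot, and variables do not carry over. Pictures are saved under pics/ and viewed, at most 17 in all, crops included, and the job is handed in when it is done.

```bash
mkdir -p pics; cat > h.py <<'E'
import numpy as np, cv2
from station import *
from scipy.spatial.transform import Rotation as R
def ray(cam,px,z):
    m=camera_model(cam);K=np.array(m["camera_matrix"],float);Rm=cv2.Rodrigues(np.array(m["rvec"],float))[0];t=np.array(m["tvec"],float).ravel()
    d=Rm.T@np.linalg.solve(K,[px[0],px[1],1.]);c=-Rm.T@t
    return c+d*(z-c[2])/d[2]
def proj(cam,P):
    m=camera_model(cam)
    return cv2.projectPoints(np.array(P,float).reshape(-1,1,3),np.array(m["rvec"],float),np.array(m["tvec"],float),np.array(m["camera_matrix"],float),None)[0][:,0]
def save(cam,n):
    im=camera(cam);cv2.imwrite(f"pics/{n}.png",im[:,:,::-1]);return im
E
python3 - <<'E'
from h import *
s=observe();print(s)
a=save("top","top0");b=save("scene","scene0")
names=["large_round_tin","square_tin","small_round_tin","oblong_tin","large_round_holder","square_holder","small_round_holder","oblong_holder","lemon","oyster"]
for c in ["top","scene"]:
  for n in names:
    z={'l':0}.get('',0)
    for r in masks_of(n,c)[:2]:
      ys,xs=np.nonzero(r["region"]);u=(xs.mean(),ys.mean())
      print(c,n,round(r["p"],2),r["extent"],np.round(u),len(xs),[np.round(ray(c,u,z)[:2]) .tolist() for z in (10,42,82)])
m=camera_model("top");print(m)
E
```

```text
{'time_s': 0.0, 'joint_positions': array([-1.48198948e+00,  1.50958684e-01,  1.43802461e+00, -3.88496399e-05,
        1.55380449e+00, -1.33993241e-01]), 'qd': array([-4.03269979e-04,  5.36750568e-04, -5.23391742e-05, -1.28184392e-04,
       -2.27499928e-04,  7.55127472e-05]), 'joint_efforts': array([ 7.64571450e-05, -7.13053179e+01, -5.70872140e+01, -1.67694666e-04,
        8.99247068e-03, -3.19136188e-05]), 'ee_pos': array([ 127.00252516, -560.54207269,  230.69421675]), 'tcp_rot': array([-3.12093085e+00, -3.49118293e-01,  1.85817457e-05]), 'wrist_force': array([0.98818948, 0.17161313, 0.12775683]), 'moment': array([-0.03418426,  0.06026364,  0.02783234]), 'finger_force': 0.0, 'opening': 85.25289386636237}
top large_round_tin 0.83 [274.5, 233.9, 304.9, 261.3] [289. 248.] 422 [[474.0, -17.0], [472.0, -16.0], [469.0, -16.0]]
top square_tin 0.59 [131.8, 233.2, 168.5, 262.7] [155. 247.] 521 [[477.0, 259.0], [475.0, 248.0], [472.0, 235.0]]
top small_round_tin 0.82 [129.7, 234.1, 158.4, 259.9] [142. 248.] 517 [[475.0, 287.0], [472.0, 275.0], [469.0, 261.0]]
top oblong_tin 0.92 [277.2, 231.
[... 1563 characters left out ...]
] [215. 167.] 445 [[495.0, -254.0], [522.0, -226.0], [556.0, -192.0]]
scene oblong_holder 0.9 [349.3, 285.0, 385.4, 323.7] [367. 303.] 1131 [[653.0, 263.0], [674.0, 270.0], [701.0, 279.0]]
scene lemon 0.65 [316.2, 234.8, 347.6, 260.4] [331. 247.] 531 [[566.0, 132.0], [591.0, 144.0], [621.0, 160.0]]
scene oyster 0.75 [231.1, 195.4, 248.8, 211.8] [241. 203.] 260 [[564.0, -117.0], [589.0, -95.0], [619.0, -67.0]]
{'camera_matrix': array([[396.09931835,   0.        , 272.04367781],
       [  0.        , 396.09931835, 204.67848115],
       [  0.        ,   0.        ,   1.        ]]), 'rvec': array([ 2.11125753, -2.10833245,  0.16116553]), 'tvec': array([ 16.05659697, 557.17143372, 732.38170201])}
```

```bash
python3 - <<'E'
import cv2
a=cv2.imread("pics/top0.png")[120:290,110:460];cv2.imwrite("pics/v1.png",cv2.resize(a,None,fx=2.28,fy=2.28,interpolation=cv2.INTER_CUBIC))
E
```

```text
(no output)
```

View pics/v1.png

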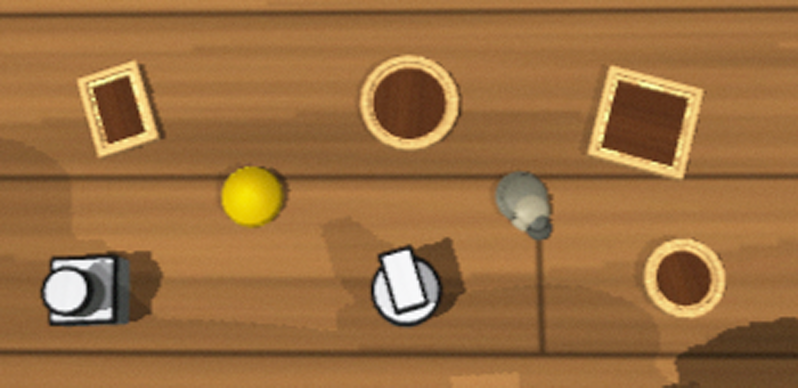

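View pics/scene0.png

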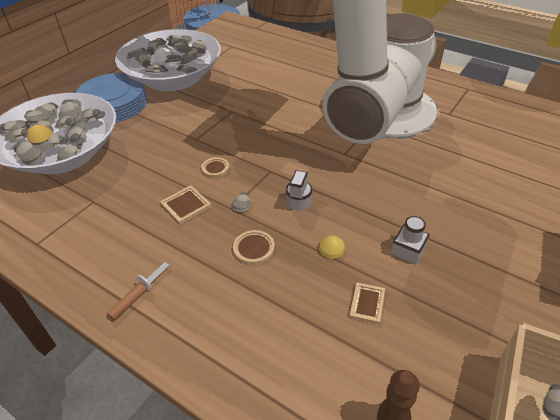

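```bash
python3 - <<'E'
from h import *
im=cv2.imread("pics/top0.png");hsv=cv2.cvtColor(im,cv2.COLOR_BGR2HSV)
for n,(u,v) in dict(oh=(162,168),lh=(290,165),sh=(393,173),srh=(410,242)).items(): print(n,im[v,u])
def comps(mask,roi):
    m=np.zeros(mask.shape,np.uint8);x0,y0,x1,y1=roi;m[y0:y1,x0:x1]=mask[y0:y1,x0:x1]
    cs,_=cv2.findContours(m,cv2.RETR_EXTERNAL,cv2.CHAIN_APPROX_NONE)
    return max(cs,key=cv2.contourArea)[:,0].astype(float)
i=im.astype(int);pale=(i[:,:,2]>205)&(i[:,:,1]>160)
white=(im.min(2)>200)
def rep(n,mask,roi,z):
    c=comps(mask,roi);W=np.array([ray("top",p,z)[:2] for p in c],np.float32)
    (x,y),r=cv2.minEnclosingCircle(W);q=cv2.minAreaRect(W)
    e=cv2.fitEllipse(W)
    print(n,"circ",round(x),round(y),round(r*2),"rect",np.round(q[0]),np.round(q[1]),round(q[2],1),"ell",np.round(e[0]),np.round(e[1]),"long edge dir",)
rep("oblH",pale,(135,140,185,195),10);rep("lrH",pale,(265,138,318,190),10)
rep("sqH",pale,(362,142,425,205),10);rep("srH",pale,(385,217,435,265),10)
rep("obl",white,(270,225,310,259),82);rep("smr",white,(125,230,155,265),82)
print(grip_depth if not callable(grip_depth) else grip_depth())
E
```

```text
oh [28 55 97]
lh [32 55 98]
sh [27 51 93]
srh [26 54 95]
oblH circ 647 257 96 rect [648. 257.] [79. 59.] 18.8 ell [648. 257.] [65. 93.] long edge dir
lrH circ 652 -18 91 rect [653. -18.] [87. 89.] 45.5 ell [652. -18.] [88. 88.] long edge dir
sqH circ 632 -235 121 rect [ 633. -235.] [88. 88.] 74.0 ell [ 632. -235.] [101. 102.] long edge dir
srH circ 488 -262 71 rect [ 489. -262.] [67. 69.] 0.0 ell [ 489. -262.] [68. 69.] long edge dir
obl circ 481 -11 46 rect [481. -11.] [43. 22.] 16.7 ell [481. -11.] [23. 51.] long edge dir
smr circ 471 268 33 rect [471. 268.] [30. 31.] 0.1 ell [471. 268.] [31. 31.] long edge dir
18.700000000000003
```

```bash
cat >> h.py <<'E'
def to(x,y,z,yaw):
    s=observe();Rm=R.from_rotvec(s["tcp_rot"]);t=np.radians(yaw)
    best=None
    for k in (0,np.pi):
        Rt=R.from_matrix(np.array([[np.cos(t+k),np.sin(t+k),0],[np.sin(t+k),-np.cos(t+k),0],[0,0,-1.]]))
        rv=(Rm.inv()*Rt).as_rotvec()
        if best is None or np.linalg.norm(rv)<np.linalg.norm(best[0]): best=(rv,Rt)
    rv,Rt=best
    print("t",round(s["time_s"],2),"pos",np.round(s["ee_pos"],1),"turn",np.round(rv,3),"then shift",np.round(Rt.inv().apply(np.array([x,y,z])-s["ee_pos"]),1),"open",round(s["opening"],1),"ff",round(s["finger_force"],1),"F",np.round(s["wrist_force"],1),"j",np.round(s["joint_positions"],2))
E
python3 -m handwheel '[{"rz":-0.068},{"x":0.02,"y":-0.017},{"x":0.02,"y":-0.017},{"x":0.02,"y":-0.017},{"x":0.02,"y":-0.017}]' 1 40
python3 -c "
from h import *
to(481,-11,120,16.7)"
```

```text
t 1.1 pos [ 127.  -560.8  231.3] turn [-0.     0.    -0.069] then shift [ 497.  -424.9  111.3] open 85.2 ff 0.0 F [-0.8  0.7  0.6] j [-1.48  0.15  1.44 -0.    1.55 -0.13]invalid input at $[0]: expected keys x, y, z, rx, ry, rz
```

```bash

python3 -m handwheel '[{"x":0,"y":0,"z":0,"rx":0,"ry":0,"rz":-0.069},{"x":0.02,"y":-0.017,"z":0,"rx":0,"ry":0,"rz":0},{"x":0.02,"y":-0.017,"z":0,"rx":0,"ry":0,"rz":0},{"x":0.02,"y":-0.017,"z":0,"rx":0,"ry":0,"rz":0},{"x":0.02,"y":-0.017,"z":0,"rx":0,"ry":0,"rz":0}]' 1 40
python3 -m handwheel '[{"x":0.03,"y":-0.025,"z":0,"rx":0,"ry":0,"rz":0},{"x":0.03,"y":-0.025,"z":0,"rx":0,"ry":0,"rz":0},{"x":0.03,"y":-0.025,"z":0,"rx":0,"ry":0,"rz":0},{"x":0.03,"y":-0.025,"z":0,"rx":0,"ry":0,"rz":0},{"x":0.03,"y":-0.025,"z":0,"rx":0,"ry":0,"rz":0}]'
python3 -c "
from h import *
to(481,-11,120,16.7)"
```

```text
time_s: 1.52
ee_pos: [184.5, -471.6, 231.2]
tcp_rot: [-3.108, -0.456, -0.0]
wrist_force: [0.7, -0.2, -0.3]
opening: 85.4
finger_force: 0.0
time_s: 1.93
ee_pos: [292.3, -308.1, 231.5]
tcp_rot: [3.108, 0.456, 0.001]
wrist_force: [1.4, -0.2, 0.2]
opening: 85.3
finger_force: 0.0
t 1.93 pos [ 292.3 -308.1  231.5] turn [ 0.001 -0.    -0.   ] then shift [ 266.1 -230.3  111.5] open 85.3 ff 0.0 F [ 1.4 -0.2  0.2] j [-0.99 -0.17  1.75  0.    1.56  0.29]
```

```bash

python3 -m handwheel '[{"x":0.03,"y":-0.026,"z":0,"rx":0,"ry":0,"rz":0},{"x":0.03,"y":-0.026,"z":0,"rx":0,"ry":0,"rz":0},{"x":0.03,"y":-0.026,"z":0,"rx":0,"ry":0,"rz":0},{"x":0.03,"y":-0.026,"z":0,"rx":0,"ry":0,"rz":0},{"x":0.03,"y":-0.026,"z":0,"rx":0,"ry":0,"rz":0}]' >/dev/null
python3 -m handwheel '[{"x":0.03,"y":-0.026,"z":0,"rx":0,"ry":0,"rz":0},{"x":0.03,"y":-0.026,"z":0.01,"rx":0,"ry":0,"rz":0},{"x":0.026,"y":-0.022,"z":0.02,"rx":0,"ry":0,"rz":0},{"x":0.015,"y":-0.015,"z":0.025,"rx":0,"ry":0,"rz":0},{"x":0,"y":0,"z":0,"rx":0,"ry":0,"rz":0}]' >/dev/null
python3 - <<'E'
from h import *
to(481,-11,120,16.7)
save("wrist","w1")
for n in ("oblong_tin","large_round_tin"):
  for r in masks_of(n,"wrist")[:1]:
    ys,xs=np.nonzero(r["region"]);W=np.array([ray("wrist",p,82)[:2] for p in zip(xs,ys)],np.float32)
    q=cv2.minAreaRect(W);print(n,r["p"],q,len(xs),r["extent"])
E
```

```text
t 2.77 pos [468.9 -24.3 172.2] turn [-0.003  0.004  0.004] then shift [15.4 -9.3 52.2] open 85.3 ff 0.0 F [-1.3 -0.4 -1.7] j [-0.22 -0.04  1.76  0.    1.43  1.06]
oblong_tin 0.71 ((482.0010681152344, -12.512548446655273), (54.86749267578125, 29.750476837158203), 16.86239242553711) 2582 [249.8, 153.6, 288.9, 229.2]
```

View pics/w1.png

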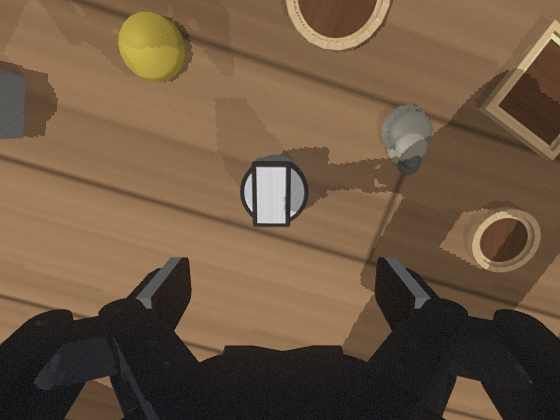

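```bash

python3 -m handwheel '[{"x":0.008,"y":-0.004,"z":0.02,"rx":0,"ry":0,"rz":0},{"x":0.005,"y":-0.003,"z":0.025,"rx":0,"ry":0,"rz":0},{"x":0,"y":0,"z":0.02,"rx":0,"ry":0,"rz":0},{"x":0,"y":0,"z":0,"rx":0,"ry":0,"rz":0},{"x":0,"y":0,"z":0,"rx":0,"ry":0,"rz":0}]' >/dev/null
python3 - <<'E'
from h import *
to(482,-12,50,16.8)
E
```

```text
t 3.33 pos [479.5 -18.3 112.2] turn [ 0.     0.    -0.003] then shift [ 4.2 -5.3 62.2] open 85.5 ff 0.0 F [0.6 1.3 0.6] j [-0.2   0.03  1.82 -0.    1.3   1.08]
```

```bash

python3 -m handwheel '[{"x":0.004,"y":-0.005,"z":0,"rx":0,"ry":0,"rz":0},{"x":0,"y":0,"z":0.02,"rx":0,"ry":0,"rz":0},{"x":0,"y":0,"z":0.02,"rx":0,"ry":0,"rz":0},{"x":0,"y":0,"z":0.015,"rx":0,"ry":0,"rz":0},{"x":0,"y":0,"z":0.007,"rx":0,"ry":0,"rz":0}]' >/dev/null
python3 -m handwheel '[{"x":0,"y":0,"z":0,"rx":0,"ry":0,"rz":0},{"x":0,"y":0,"z":0,"rx":0,"ry":0,"rz":0}]'
python3 - <<'E'
from h import *
to(482,-12,50,16.8);save("wrist","w2")
E
```

```text
time_s: 3.92
ee_pos: [482.7, -11.5, 50.6]
tcp_rot: [3.108, 0.456, 0.002]
wrist_force: [-0.8, -0.2, 0.6]
opening: 85.4
finger_force: 0.0
t 3.92 pos [482.7 -11.5  50.6] turn [ 0.001 -0.001 -0.002] then shift [-0.8  0.2  0.6] open 85.4 ff 0.0 F [-0.8 -0.2  0.6] j [-0.18  0.1   1.88  0.    1.16  1.1 ]
```

View pics/w2.png

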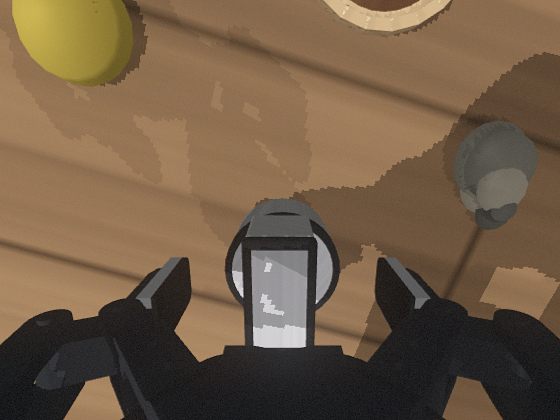

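```bash

python3 -m handwheel '[{"x":0,"y":0,"z":0,"rx":0,"ry":0,"rz":0},{"x":0,"y":0,"z":0,"rx":0,"ry":0,"rz":0},{"x":0,"y":0,"z":0,"rx":0,"ry":0,"rz":0},{"x":0,"y":0,"z":0,"rx":0,"ry":0,"rz":0},{"x":0,"y":0,"z":0,"rx":0,"ry":0,"rz":0}]' 0 30
python3 -m handwheel '[{"x":0,"y":0,"z":0,"rx":0,"ry":0,"rz":0},{"x":0,"y":0,"z":0,"rx":0,"ry":0,"rz":0},{"x":0,"y":0,"z":0,"rx":0,"ry":0,"rz":0},{"x":0,"y":0,"z":0,"rx":0,"ry":0,"rz":0},{"x":0,"y":0,"z":0,"rx":0,"ry":0,"rz":0}]'
python3 -m handwheel '[{"x":0,"y":0,"z":-0.005,"rx":0,"ry":0,"rz":0},{"x":0,"y":0,"z":-0.015,"rx":0,"ry":0,"rz":0},{"x":0,"y":0,"z":-0.015,"rx":0,"ry":0,"rz":0},{"x":0,"y":0,"z":-0.015,"rx":0,"ry":0,"rz":0},{"x":0,"y":0,"z":0,"rx":0,"ry":0,"rz":0}]'
python3 - <<'E'
from h import *
to(648,257,14,18.8);save("wrist","w3")
E
```

```text
time_s: 4.38
ee_pos: [482.2, -11.4, 49.7]
tcp_rot: [3.108, 0.457, 0.001]
wrist_force: [0.4, 0.6, 1.3]
opening: 29.8
finger_force: 30.1
time_s: 4.8
ee_pos: [482.2, -11.5, 49.7]
tcp_rot: [3.108, 0.457, 0.001]
wrist_force: [-0.4, -0.1, 6.1]
opening: 29.4
finger_force: 30.4
time_s: 5.22
ee_pos: [483.1, -11.6, 102.0]
tcp_rot: [3.107, 0.457, 0.005]
wrist_force: [0.5, 0.0, 0.3]
opening: 29.7
finger_force: 29.8
t 5.22 pos [483.1 -11.6 102. ] turn [ 0.002 -0.003 -0.036] then shift [ 242.7 -201.1   88. ] open 29.7 ff 29.8 F [0.5 0.  0.3] j [-0.18  0.04  1.83  0.    1.27  1.1 ]
```

View pics/w3.png

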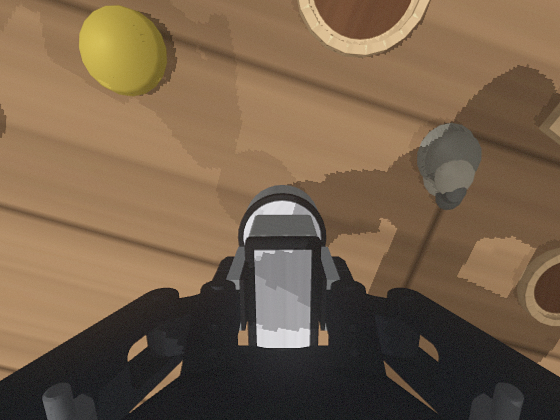

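```bash

python3 -m handwheel '[{"x":0,"y":0,"z":0,"rx":0,"ry":0,"rz":-0.036},{"x":0.015,"y":-0.0125,"z":0,"rx":0,"ry":0,"rz":0},{"x":0.03,"y":-0.025,"z":0,"rx":0,"ry":0,"rz":0},{"x":0.03,"y":-0.025,"z":0,"rx":0,"ry":0,"rz":0},{"x":0.03,"y":-0.025,"z":0,"rx":0,"ry":0,"rz":0}]' >/dev/null
python3 -m handwheel '[{"x":0.03,"y":-0.025,"z":0,"rx":0,"ry":0,"rz":0},{"x":0.03,"y":-0.025,"z":0,"rx":0,"ry":0,"rz":0},{"x":0.03,"y":-0.025,"z":0,"rx":0,"ry":0,"rz":0},{"x":0.03,"y":-0.025,"z":0,"rx":0,"ry":0,"rz":0},{"x":0.015,"y":-0.0125,"z":0,"rx":0,"ry":0,"rz":0}]' >/dev/null
python3 -m handwheel '[{"x":0,"y":0,"z":0.02,"rx":0,"ry":0,"rz":0},{"x":0,"y":0,"z":0.02,"rx":0,"ry":0,"rz":0},{"x":0,"y":0,"z":0,"rx":0,"ry":0,"rz":0},{"x":0,"y":0,"z":0,"rx":0,"ry":0,"rz":0}]' 
python3 - <<'E'
from h import *
to(648,257,14,18.8);save("wrist","w4");camera("top")
for c in ("wrist","top"):
 for n in ("oblong_holder","oblong_tin"):
  for r in masks_of(n,c)[:1]:
    ys,xs=np.nonzero(r["region"]);W=np.array([ray(c,p,10 if 'h' in n else 102)[:2] for p in zip(xs,ys)],np.float32)
    q=cv2.minAreaRect(W);print(c,n,r["p"],np.round(q[0]),np.round(q[1]),q[2])
E
```

```text
time_s: 6.43
ee_pos: [643.9, 254.9, 57.6]
tcp_rot: [3.099, 0.513, -0.005]
wrist_force: [-0.1, -0.3, -0.7]
opening: 29.5
finger_force: 29.8
t 6.43 pos [643.9 254.9  57.6] turn [-0.     0.003 -0.   ] then shift [ 4.6 -0.6 43.6] open 29.5 ff 29.8 F [-0.1 -0.3 -0.7] j [0.27 0.49 1.35 0.   1.3  1.51]Traceback (most recent call last):
  File "<stdin>", line 6, in <module>
  File "h.py", line 5, in ray
    m=camera_model(cam);K=np.array(m["camera_matrix"],float);Rm=cv2.Rodrigues(np.array(m["rvec"],float))[0];t=np.array(m["tvec"],float).ravel()
ValueError: time passes only in moves, steps and waits
```

```bash
python3 - <<'E'
s=open('h.py').read()
s=s.replace("def ray(","""def rays(cam,pts,z):
    m=camera_model(cam);K=np.array(m["camera_matrix"],float);Rm=cv2.Rodrigues(np.array(m["rvec"],float))[0];t=np.array(m["tvec"],float).ravel()
    d=np.linalg.solve(K,np.c_[pts,np.ones(len(pts))].T).T@Rm;c=-Rm.T@t
    return (c+d*((z-c[2])/d[:,2])[:,None])[:,:2].astype(np.float32)
def look(cam,n,z):
    for r in masks_of(n,cam)[:1]:
        ys,xs=np.nonzero(r["region"]);q=cv2.minAreaRect(rays(cam,np.c_[xs,ys],z));print(cam,n,round(r["p"],2),r["extent"],np.round(q[0],1),np.round(q[1],1),round(q[2],1))
def ray(""",1);open('h.py','w').write(s)
E
python3 - <<'E'
from h import *
to(648,257,14,18.8);save("wrist","w4")
look("wrist","oblong_holder",10);look("wrist","oblong_tin",91)
E
```

```text
t 6.58 pos [645.3 255.1  60.7] turn [ 0.    -0.002 -0.001] then shift [ 3.1 -0.9 46.7] open 29.1 ff 29.8 F [ 0.1 -0.4 -0.8] j [0.27 0.49 1.34 0.   1.31 1.51]
wrist oblong_holder 0.91 [231.7, 162.4, 323.8, 245.5] [660.3 263.6] [54.6 58.5] 18.8
wrist oblong_tin 0.62 [242.1, 212.3, 319.0, 350.5] [649.1 257.3] [60.  30.1] 19.0
```

View pics/w4.png

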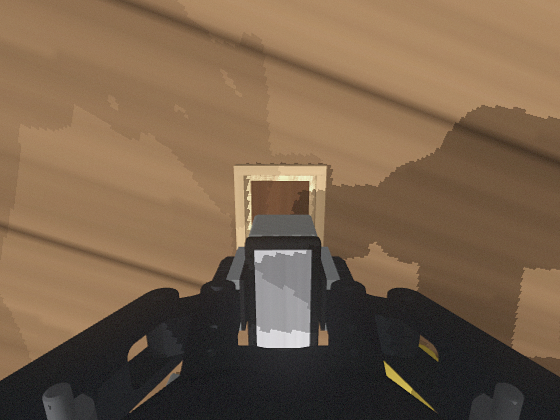

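```bash

python3 -m handwheel '[{"x":0.0037,"y":-0.0018,"z":0.01,"rx":0,"ry":0,"rz":0},{"x":0,"y":0,"z":0.015,"rx":0,"ry":0,"rz":0},{"x":0,"y":0,"z":0.01,"rx":0,"ry":0,"rz":0},{"x":0,"y":0,"z":0.005,"rx":0,"ry":0,"rz":0},{"x":0,"y":0,"z":0,"rx":0,"ry":0,"rz":0}]'
python3 -m handwheel '[{"x":0,"y":0,"z":0.004,"rx":0,"ry":0,"rz":0},{"x":0,"y":0,"z":0.002,"rx":0,"ry":0,"rz":0},{"x":0,"y":0,"z":0,"rx":0,"ry":0,"rz":0},{"x":0,"y":0,"z":0,"rx":0,"ry":0,"rz":0}]'
```

```text
time_s: 7.15
ee_pos: [647.1, 257.9, 17.6]
tcp_rot: [3.099, 0.513, -0.004]
wrist_force: [0.5, 0.2, -1.2]
opening: 29.9
finger_force: 29.9
time_s: 7.48
ee_pos: [648.0, 258.2, 13.8]
tcp_rot: [-3.099, -0.512, -0.001]
wrist_force: [-0.3, -0.0, -1.0]
opening: 29.8
finger_force: 30.0
```

```bash

python3 -m handwheel '[{"x":0,"y":0,"z":0.001,"rx":0,"ry":0,"rz":0},{"x":0,"y":0,"z":0,"rx":0,"ry":0,"rz":0},{"x":0,"y":0,"z":0,"rx":0,"ry":0,"rz":0}]' | grep -E "pos|wrist"
python3 -m handwheel '[{"x":0,"y":0,"z":0.0005,"rx":0,"ry":0,"rz":0},{"x":0,"y":0,"z":0,"rx":0,"ry":0,"rz":0},{"x":0,"y":0,"z":0,"rx":0,"ry":0,"rz":0}]' | grep -E "pos|wrist"
```

```text
ee_pos: [648.0, 258.2, 13.6]
wrist_force: [-4.8, -0.8, 10.8]
ee_pos: [648.1, 258.2, 13.7]
wrist_force: [-8.0, -2.0, 16.1]
```

```bash

python3 -m handwheel '[{"x":0,"y":0,"z":-0.0008,"rx":0,"ry":0,"rz":0},{"x":0,"y":0,"z":0,"rx":0,"ry":0,"rz":0},{"x":0,"y":0,"z":0,"rx":0,"ry":0,"rz":0},{"x":0,"y":0,"z":0,"rx":0,"ry":0,"rz":0},{"x":0,"y":0,"z":0,"rx":0,"ry":0,"rz":0}]' 1
python3 -m handwheel '[{"x":0,"y":0,"z":-0.01,"rx":0,"ry":0,"rz":0},{"x":0,"y":0,"z":-0.03,"rx":0,"ry":0,"rz":0},{"x":0,"y":0,"z":-0.04,"rx":0,"ry":0,"rz":0},{"x":0,"y":0,"z":-0.04,"rx":0,"ry":0,"rz":0},{"x":-0.02,"y":0,"z":-0.035,"rx":0,"ry":0,"rz":0}]'
python3 - <<'E'
from h import *
to(471,267,140,18.8);save("wrist","w5")
look("wrist","oblong_holder",10);look("wrist","oblong_tin",46)
save("top","top1");look("top","small_round_tin",82);look("top","square_tin",42)
E
```

```text
time_s: 8.4
ee_pos: [647.7, 258.1, 12.5]
tcp_rot: [-3.099, -0.513, 0.0]
wrist_force: [-0.1, 0.1, -0.2]
opening: 85.3
finger_force: 0.0
time_s: 8.82
ee_pos: [630.3, 251.9, 170.6]
tcp_rot: [-3.099, -0.512, -0.003]
wrist_force: [0.7, 0.3, 0.0]
opening: 85.1
finger_force: 0.0
t 8.82 pos [630.3 251.9 170.6] turn [-0.    -0.002 -0.001] then shift [-145.9  -65.6   30.6] open 85.1 ff 0.0 F [0.7 0.3 0. ] j [0.27 0.39 1.26 0.   1.49 1.51]
wrist oblong_holder 0.74 [251.3, 134.9, 312.7, 219.1] [647.1 259.2] [82.7 59. ] 18.5
wrist oblong_tin 0.63 [267.0, 149.1, 296.2, 213.5] [647.5 259.3] [53.5 29.7] 19.3
top square_tin 0.93 [129.7, 233.5, 168.3, 265.3] [474.3 261.6] [61.4 68.8] 2.7
```

View pics/w5.png

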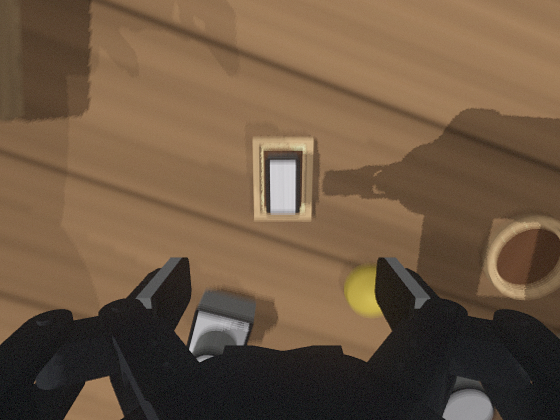

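```bash

python3 -m handwheel '[{"x":-0.02,"y":-0.008,"z":0,"rx":0,"ry":0,"rz":0},{"x":-0.036,"y":-0.014,"z":0,"rx":0,"ry":0,"rz":0},{"x":-0.036,"y":-0.014,"z":0,"rx":0,"ry":0,"rz":0},{"x":-0.036,"y":-0.014,"z":0,"rx":0,"ry":0,"rz":0},{"x":-0.035,"y":-0.014,"z":0,"rx":0,"ry":0,"rz":0}]' >/dev/null
python3 -m handwheel '[{"x":0,"y":0,"z":0,"rx":0,"ry":0,"rz":0},{"x":0,"y":0,"z":0,"rx":0,"ry":0,"rz":0},{"x":0,"y":0,"z":0,"rx":0,"ry":0,"rz":0}]' >/dev/null
python3 - <<'E'
from h import *
to(471,267,140,18.8);save("wrist","w6")
look("wrist","small_round_tin",82);look("wrist","square_tin",42)
im=cv2.imread("pics/w6.png");g=(im.min(2)>185).astype(np.uint8)
cs,_=cv2.findContours(g,cv2.RETR_EXTERNAL,cv2.CHAIN_APPROX_NONE)
for c in cs:
  if len(c)>30:
    W=rays("wrist",c[:,0].astype(float),82);(x,y),r=cv2.minEnclosingCircle(W);print(c[:,0].mean(0),"circ",x,y,2*r)
E
```

```text
t 9.78 pos [454.2 259.8 167.2] turn [ 0.     0.001 -0.   ] then shift [18.2 -1.4 27.2] open 85.3 ff 0.0 F [-0.4 -0.6  0.6] j [ 0.37  0.07  1.65 -0.    1.42  1.62]
wrist small_round_tin 0.74 [499.9, 229.9, 560.0, 305.7] [475.9  58.1] [68.9 46.7] 32.0
wrist square_tin 0.86 [240.6, 138.8, 321.0, 219.2] [475.8 270. ] [60.  60.1] 1.7
[547.93333333 274.03333333] circ 479.3899841308594 36.09495162963867 43.69623565673828
[276.89130435 191.39855072] circ 470.8779602050781 269.6972961425781 33.35078430175781
[269.23350254 165.10152284] circ 481.2868957519531 274.1337890625 57.21806716918945
```

View pics/w6.png

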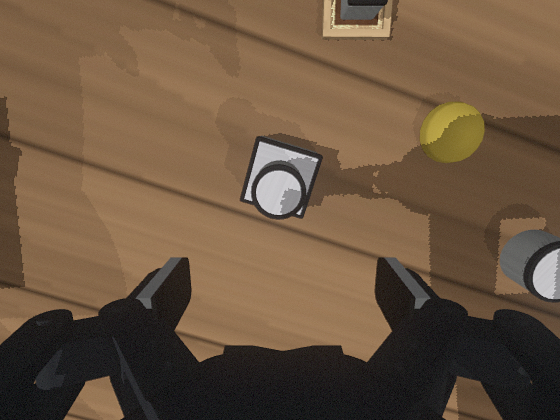

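```bash

python3 -m handwheel '[{"x":0.019,"y":-0.0033,"z":0.02,"rx":0,"ry":0,"rz":0},{"x":0,"y":0,"z":0.03,"rx":0,"ry":0,"rz":0},{"x":0,"y":0,"z":0.02,"rx":0,"ry":0,"rz":0},{"x":0,"y":0,"z":0,"rx":0,"ry":0,"rz":0},{"x":0,"y":0,"z":0,"rx":0,"ry":0,"rz":0}]' >/dev/null
python3 -c "
from h import *
to(471,269,50,18.8)"
```

```text
t 10.35 pos [470.9 268.7  97. ] turn [ 0.     0.002 -0.001] then shift [ 0.2 -0.2 47. ] open 85.2 ff 0.0 F [1.5 0.1 0.8] j [0.38 0.17 1.7  0.   1.28 1.62]
```

```bash

python3 -m handwheel '[{"x":0,"y":0,"z":0.02,"rx":0,"ry":0,"rz":0},{"x":0,"y":0,"z":0.02,"rx":0,"ry":0,"rz":0},{"x":0,"y":0,"z":0.007,"rx":0,"ry":0,"rz":0},{"x":0,"y":0,"z":0,"rx":0,"ry":0,"rz":0},{"x":0,"y":0,"z":0,"rx":0,"ry":0,"rz":0}]'
python3 -m handwheel '[{"x":0,"y":0,"z":0,"rx":0,"ry":0,"rz":0},{"x":0,"y":0,"z":0,"rx":0,"ry":0,"rz":0},{"x":0,"y":0,"z":0,"rx":0,"ry":0,"rz":0},{"x":0,"y":0,"z":0,"rx":0,"ry":0,"rz":0},{"x":0,"y":0,"z":0,"rx":0,"ry":0,"rz":0}]' 0 30
python3 -m handwheel '[{"x":0,"y":0,"z":0,"rx":0,"ry":0,"rz":0},{"x":0,"y":0,"z":0,"rx":0,"ry":0,"rz":0}]'
python3 -m handwheel '[{"x":0,"y":0,"z":-0.005,"rx":0,"ry":0,"rz":0},{"x":0,"y":0,"z":-0.02,"rx":0,"ry":0,"rz":0},{"x":0,"y":0,"z":-0.03,"rx":0,"ry":0,"rz":0},{"x":0,"y":0,"z":-0.02,"rx":0,"ry":0,"rz":0},{"x":0,"y":0,"z":0,"rx":0,"ry":0,"rz":0}]'
python3 - <<'E'
from h import *
to(489,-262,60,18.8);save("wrist","w7")
look("wrist","square_tin",42)
E
```

```text
time_s: 10.77
ee_pos: [471.4, 269.2, 52.0]
tcp_rot: [-3.099, -0.512, -0.002]
wrist_force: [-0.2, -0.1, -0.0]
opening: 85.2
finger_force: 0.0
time_s: 11.18
ee_pos: [471.1, 269.1, 51.5]
tcp_rot: [-3.099, -0.513, -0.002]
wrist_force: [-2.0, -1.0, 7.6]
opening: 40.9
finger_force: 29.7
time_s: 11.35
ee_pos: [471.2, 269.1, 51.5]
tcp_rot: [-3.099, -0.513, -0.002]
wrist_force: [-1.7, -1.4, 6.9]
opening: 41.1
finger_force: 29.7
time_s: 11.77
ee_pos: [472.4, 269.7, 130.4]
tcp_rot: [-3.098, -0.513, -0.009]
wrist_force: [0.7, 1.0, 0.0]
opening: 41.2
finger_force: 30.6
t 11.77 pos [472.4 269.7 130.4] turn [-0.    -0.006 -0.   ] then shift [-155.6  508.7   70.4] open 41.2 ff 30.6 F [0.7 1.  0. ] j [0.38 0.14 1.66 0.   1.34 1.62]
wrist square_tin 0.64 [238.1, 163.4, 332.0, 239.5] [476.4 270.2] [61.8 58.2] 2.9
```

View pics/w7.png

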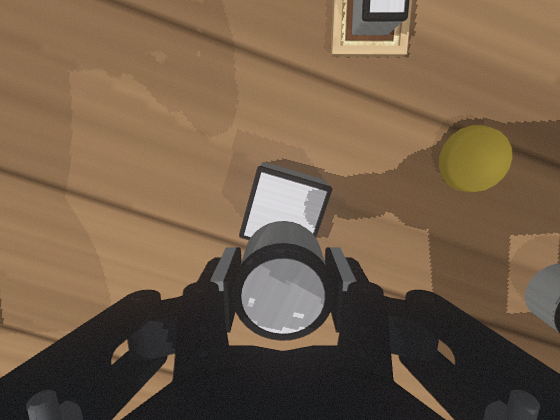

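```bash

python3 -m handwheel '[{"x":-0.0052,"y":0.017,"z":0,"rx":0,"ry":0,"rz":0},{"x":-0.0104,"y":0.0339,"z":0,"rx":0,"ry":0,"rz":0},{"x":-0.0104,"y":0.0339,"z":0,"rx":0,"ry":0,"rz":0},{"x":-0.0104,"y":0.0339,"z":0,"rx":0,"ry":0,"rz":0},{"x":-0.0104,"y":0.0339,"z":0,"rx":0,"ry":0,"rz":0}]' >/dev/null
python3 -m handwheel '[{"x":-0.0104,"y":0.0339,"z":0,"rx":0,"ry":0,"rz":0},{"x":-0.0104,"y":0.0339,"z":0,"rx":0,"ry":0,"rz":0},{"x":-0.0104,"y":0.0339,"z":0,"rx":0,"ry":0,"rz":0},{"x":-0.0104,"y":0.0339,"z":0,"rx":0,"ry":0,"rz":0},{"x":-0.0104,"y":0.0339,"z":0,"rx":0,"ry":0,"rz":0}]' >/dev/null
python3 -m handwheel '[{"x":-0.0104,"y":0.0339,"z":0,"rx":0,"ry":0,"rz":0},{"x":-0.0104,"y":0.0339,"z":0,"rx":0,"ry":0,"rz":0},{"x":-0.0104,"y":0.0339,"z":0,"rx":0,"ry":0,"rz":0},{"x":-0.0104,"y":0.0339,"z":0,"rx":0,"ry":0,"rz":0},{"x":-0.0104,"y":0.0339,"z":0,"rx":0,"ry":0,"rz":0}]' >/dev/null
python3 -m handwheel '[{"x":-0.0052,"y":0.017,"z":0.01,"rx":0,"ry":0,"rz":0},{"x":0,"y":0,"z":0.03,"rx":0,"ry":0,"rz":0},{"x":0,"y":0,"z":0.03,"rx":0,"ry":0,"rz":0},{"x":0,"y":0,"z":0,"rx":0,"ry":0,"rz":0},{"x":0,"y":0,"z":0,"rx":0,"ry":0,"rz":0}]' >/dev/null
python3 - <<'E'
from h import *
to(489,-262,15,18.8);save("wrist","w8")
look("wrist","small_round_holder",10)
E
```

```text
t 13.53 pos [ 485.9 -262.    54.3] turn [-0.003  0.002 -0.   ] then shift [ 2.9  1.  39.3] open 41.0 ff 30.8 F [ 0.1 -0.5  0. ] j [-0.63  0.23  1.72  0.    1.2   0.61]
wrist small_round_holder 0.73 [227.2, 171.5, 337.8, 257.2] [ 497.8 -259.5] [57.5 70.9] 18.0
```

View pics/w8.png

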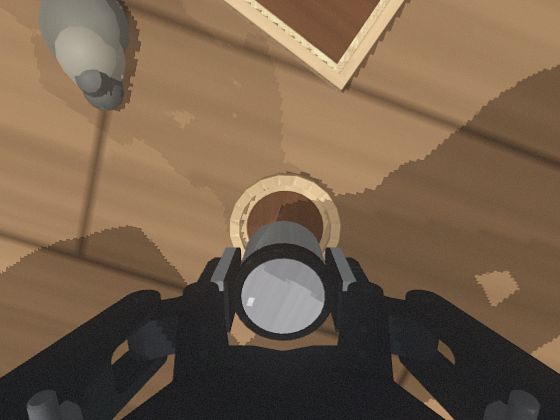

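```bash

python3 -m handwheel '[{"x":0.0044,"y":0.0015,"z":0.01,"rx":0,"ry":0,"rz":0},{"x":0,"y":0,"z":0.014,"rx":0,"ry":0,"rz":0},{"x":0,"y":0,"z":0.01,"rx":0,"ry":0,"rz":0},{"x":0,"y":0,"z":0.004,"rx":0,"ry":0,"rz":0},{"x":0,"y":0,"z":0,"rx":0,"ry":0,"rz":0}]'|grep -E "pos|wrist"
python3 -m handwheel '[{"x":0,"y":0,"z":0,"rx":0,"ry":0,"rz":0},{"x":0,"y":0,"z":0,"rx":0,"ry":0,"rz":0}]'|grep -E "pos|wrist"
python3 -m handwheel '[{"x":0,"y":0,"z":0.001,"rx":0,"ry":0,"rz":0},{"x":0,"y":0,"z":0,"rx":0,"ry":0,"rz":0},{"x":0,"y":0,"z":0,"rx":0,"ry":0,"rz":0}]'|grep -E "pos|wrist"
```

```text
ee_pos: [491.3, -262.4, 16.9]
wrist_force: [-0.2, 0.6, -0.9]
ee_pos: [491.9, -262.9, 18.3]
wrist_force: [-0.6, 0.2, -0.8]
ee_pos: [491.6, -262.8, 16.8]
wrist_force: [-0.6, -0.4, -0.7]
```

```bash

python3 -m handwheel '[{"x":-0.0005,"y":0,"z":0.001,"rx":0,"ry":0,"rz":0},{"x":0,"y":0,"z":0,"rx":0,"ry":0,"rz":0},{"x":0,"y":0,"z":0,"rx":0,"ry":0,"rz":0}]'|grep -E "pos|wrist"
python3 -m handwheel '[{"x":0,"y":0,"z":0.0007,"rx":0,"ry":0,"rz":0},{"x":0,"y":0,"z":0,"rx":0,"ry":0,"rz":0},{"x":0,"y":0,"z":0,"rx":0,"ry":0,"rz":0}]'|grep -E "pos|wrist"
```

```text
ee_pos: [491.0, -262.9, 15.6]
wrist_force: [0.3, -0.2, -0.2]
ee_pos: [491.0, -262.9, 15.5]
wrist_force: [-4.1, 2.4, 10.4]
```

```bash

python3 -m handwheel '[{"x":0,"y":0,"z":-0.0006,"rx":0,"ry":0,"rz":0},{"x":0,"y":0,"z":0,"rx":0,"ry":0,"rz":0},{"x":0,"y":0,"z":0,"rx":0,"ry":0,"rz":0},{"x":0,"y":0,"z":0,"rx":0,"ry":0,"rz":0},{"x":0,"y":0,"z":0,"rx":0,"ry":0,"rz":0}]' 1
python3 -m handwheel '[{"x":0,"y":0,"z":-0.01,"rx":0,"ry":0,"rz":0},{"x":0,"y":0,"z":-0.03,"rx":0,"ry":0,"rz":0},{"x":0,"y":0,"z":-0.04,"rx":0,"ry":0,"rz":0},{"x":0,"y":0,"z":-0.04,"rx":0,"ry":0,"rz":0},{"x":-0.01,"y":0,"z":-0.03,"rx":0,"ry":0,"rz":0}]'
python3 - <<'E'
from h import *
to(480,-14,120,18.8);save("wrist","w9")
look("wrist","small_round_holder",10);look("wrist","small_round_tin",46);look("wrist","square_holder",10)
save("top","top2");look("top","large_round_tin",42);look("top","square_tin",42)
im=cv2.imread("pics/top2.png");g=(im.min(2)>180).astype(np.uint8);g[:,:120]=0
cs,_=cv2.findContours(g,cv2.RETR_EXTERNAL,cv2.CHAIN_APPROX_NONE)
for c in cs:
  if len(c)>20:
    W=rays("top",c[:,0].astype(float),42);(x,y),r=cv2.minEnclosingCircle(W);print(c[:,0].mean(0),"circ",x,y,2*r,cv2.minAreaRect(W))
E
```

```text
time_s: 15.38
ee_pos: [491.0, -262.9, 15.4]
tcp_rot: [-3.099, -0.512, 0.0]
wrist_force: [-0.6, -1.3, 0.0]
opening: 85.3
finger_force: 0.0
time_s: 15.8
ee_pos: [482.5, -265.9, 169.6]
tcp_rot: [3.098, 0.513, 0.004]
wrist_force: [0.8, -0.7, 0.9]
opening: 85.2
finger_force: 0.0
t 15.8 pos [ 482.5 -265.9  169.6] turn [ 0.002 -0.002  0.   ] then shift [  78.8 -239.3   49.6] open 85.2 ff 0.0 F [ 0.8 -0.7  0.9] j [-0.64  0.13  1.59  0.    1.42  0.6 ]
wrist small_round_holder 0.64 [243.8, 152.5, 316.6, 223.7] [ 489.  -263.2] [70.1 71.3] 18.7
wrist small_round_tin 0.88 [257.4, 164.7, 306.4, 219.4] [ 492.4 -262.3] [44.6 40.6] 18.7
wrist square_holder 0.75 [235.1, 3.0, 372.1, 98.1] [ 629.9 -234. ] [87.5 88.6] 74.2
top large_round_tin 0.92 [273.7, 232.2, 304.2, 263.2] [474.6 -14.6] [58.8 55.1] 0.2
top square_tin 0.94 [130.2, 231.3, 168.6, 264.2] [475.2 261.6] [63.4 68.6] 3.1
[287.76 246.76] circ 475.0879821777344 -14.012166023254395 54.155609130859375 ((474.5506286621094, -13.588371276855469), (50.93582534790039, 53.06342315673828), 0.044987596571445465)
[145.73195876 246.68041237] circ 474.63916
[... 585 characters left out ...]
890625 545.1753540039062 ((472.0489501953125, -397.5797424316406), (271.6415710449219, 505.32257080078125), 82.82876586914062)
[345.92857143  96.5       ] circ 791.831298828125 -137.04551696777344 25.588361740112305 ((792.0632934570312, -137.2891082763672), (8.33916187286377, 24.832956314086914), 88.24239349365234)
[344.41176471  82.58823529] circ 821.6356811523438 -136.07269287109375 30.983930587768555 ((821.6365356445312, -136.04759216308594), (8.432310104370117, 29.82838249206543), 88.2686996459961)
[345.5         68.09090909] circ 853.7484741210938 -138.05722045898438 23.439781188964844 ((855.3504638671875, -137.90481567382812), (3.4481568336486816, 23.43845558166504), 5.434927463531494)
```

View pics/w9.png

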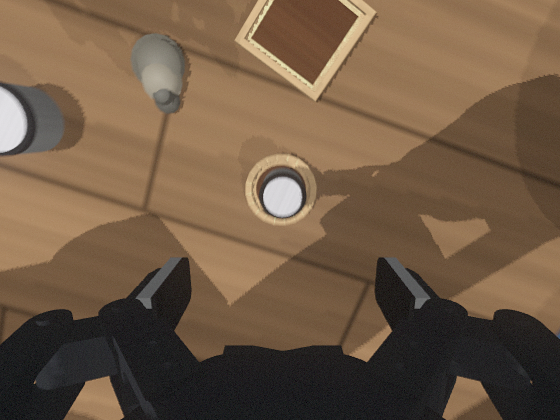

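```bash

python3 -m handwheel '[{"x":0.004,"y":-0.017,"z":0,"rx":0,"ry":0,"rz":0},{"x":0.0077,"y":-0.0345,"z":0,"rx":0,"ry":0,"rz":0},{"x":0.0077,"y":-0.0345,"z":0,"rx":0,"ry":0,"rz":0},{"x":0.0077,"y":-0.0345,"z":0,"rx":0,"ry":0,"rz":0},{"x":0.0077,"y":-0.0345,"z":0,"rx":0,"ry":0,"rz":0}]' >/dev/null
python3 -m handwheel '[{"x":0.0077,"y":-0.0345,"z":0,"rx":0,"ry":0,"rz":0},{"x":0.0077,"y":-0.0345,"z":0,"rx":0,"ry":0,"rz":0},{"x":0.004,"y":-0.017,"z":0.01,"rx":0,"ry":0,"rz":0},{"x":0,"y":0,"z":0.02,"rx":0,"ry":0,"rz":0},{"x":0,"y":0,"z":0,"rx":0,"ry":0,"rz":0}]' >/dev/null
python3 -m handwheel '[{"x":0,"y":0,"z":0,"rx":0,"ry":0,"rz":0},{"x":0,"y":0,"z":0,"rx":0,"ry":0,"rz":0}]' >/dev/null
python3 - <<'E'
from h import *
to(475,-14,18,18.8);save("wrist","w10")
look("wrist","large_round_tin",42);look("wrist","large_round_holder",10)
im=cv2.imread("pics/w10.png");g=(im.min(2)>170).astype(np.uint8)
cs,_=cv2.findContours(g,cv2.RETR_EXTERNAL,cv2.CHAIN_APPROX_NONE)
for c in cs:
  if len(c)>30:
    W=rays("wrist",c[:,0].astype(float),42);(x,y),r=cv2.minEnclosingCircle(W);print(c[:,0].mean(0),"circ",x,y,2*r)
E
```

```text
t 17.15 pos [455.4 -20.8 135.9] turn [-0.     0.    -0.001] then shift [ 2.080e+01 -1.000e-01  1.179e+02] open 85.2 ff 0.0 F [ 0.3 -1.3 -0.6] j [-0.21 -0.05  1.84  0.    1.35  1.03]
wrist large_round_tin 0.97 [243.3, 145.3, 323.9, 226.8] [475.2 -12.9] [62. 61.] 61.9
wrist large_round_holder 0.61 [312.5, 1.8, 410.4, 28.5] [616.2 -26.9] [19.  71.5] 18.8
[280.85321101 186.08715596] circ 474.9781188964844 -12.707925796508789 53.65202713012695
```

```bash

python3 -m handwheel '[{"x":0.0211,"y":-0.0011,"z":0.02,"rx":0,"ry":0,"rz":0},{"x":0,"y":0,"z":0.03,"rx":0,"ry":0,"rz":0},{"x":0,"y":0,"z":0.02,"rx":0,"ry":0,"rz":0},{"x":0,"y":0,"z":0,"rx":0,"ry":0,"rz":0},{"x":0,"y":0,"z":0,"rx":0,"ry":0,"rz":0}]' |grep pos
python3 -m handwheel '[{"x":0,"y":0,"z":0.015,"rx":0,"ry":0,"rz":0},{"x":0,"y":0,"z":0.02,"rx":0,"ry":0,"rz":0},{"x":0,"y":0,"z":0.015,"rx":0,"ry":0,"rz":0},{"x":0,"y":0,"z":0.005,"rx":0,"ry":0,"rz":0},{"x":0,"y":0,"z":0,"rx":0,"ry":0,"rz":0}]' 
python3 - <<'E'
from h import *
save("wrist","w11");to(475,-13,10,18.8)
E
```

```text
ee_pos: [474.7, -12.9, 65.7]
time_s: 18.13
ee_pos: [475.2, -12.9, 11.1]
tcp_rot: [-3.1, -0.512, -0.0]
wrist_force: [-0.2, 0.6, -0.5]
opening: 85.4
finger_force: 0.0
t 18.18 pos [475.6 -12.9  11.8] turn [ 0.    -0.001 -0.001] then shift [-0.6 -0.1  1.8] open 85.4 ff 0.0 F [0.4 0.4 0.9] j [-0.19  0.13  1.93  0.    1.07  1.05]
```

View pics/w11.png

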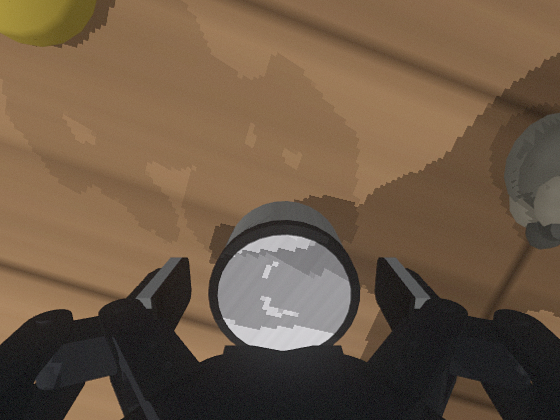

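Tin centred at (285,290) between pads. Close and lift.

```bash

python3 -m handwheel '[{"x":0,"y":0,"z":0,"rx":0,"ry":0,"rz":0},{"x":0,"y":0,"z":0,"rx":0,"ry":0,"rz":0},{"x":0,"y":0,"z":0,"rx":0,"ry":0,"rz":0},{"x":0,"y":0,"z":0,"rx":0,"ry":0,"rz":0},{"x":0,"y":0,"z":0,"rx":0,"ry":0,"rz":0}]' 0 50
python3 -m handwheel '[{"x":0,"y":0,"z":-0.005,"rx":0,"ry":0,"rz":0},{"x":0,"y":0,"z":-0.015,"rx":0,"ry":0,"rz":0},{"x":0,"y":0,"z":-0.025,"rx":0,"ry":0,"rz":0},{"x":0,"y":0,"z":-0.015,"rx":0,"ry":0,"rz":0},{"x":0,"y":0,"z":0,"rx":0,"ry":0,"rz":0}]'
python3 - <<'E'
from h import *
to(652,-18,50,18.8)
E
```

```text
time_s: 18.6
ee_pos: [475.7, -12.8, 12.1]
tcp_rot: [3.099, 0.513, 0.003]
wrist_force: [-3.7, 0.7, 13.2]
opening: 60.9
finger_force: 51.4
time_s: 19.02
ee_pos: [476.5, -12.9, 74.1]
tcp_rot: [3.098, 0.512, 0.007]
wrist_force: [-0.4, -0.0, -2.1]
opening: 60.8
finger_force: 55.0
t 19.02 pos [476.5 -12.9  74.1] turn [ 0.002 -0.004 -0.   ] then shift [164.5  61.4  24.1] open 60.8 ff 55.0 F [-0.4 -0.  -2.1] j [-0.19  0.05  1.87  0.    1.21  1.05]
```

```bash

python3 -m handwheel '[{"x":0.014,"y":0.005,"z":0,"rx":0,"ry":0,"rz":0},{"x":0.0275,"y":0.0103,"z":0,"rx":0,"ry":0,"rz":0},{"x":0.0275,"y":0.0103,"z":0,"rx":0,"ry":0,"rz":0},{"x":0.0275,"y":0.0103,"z":0,"rx":0,"ry":0,"rz":0},{"x":0.0275,"y":0.0103,"z":0,"rx":0,"ry":0,"rz":0}]' >/dev/null
python3 -m handwheel '[{"x":0.0275,"y":0.0103,"z":0,"rx":0,"ry":0,"rz":0},{"x":0.013,"y":0.005,"z":0.01,"rx":0,"ry":0,"rz":0},{"x":0,"y":0,"z":0.015,"rx":0,"ry":0,"rz":0},{"x":0,"y":0,"z":0,"rx":0,"ry":0,"rz":0},{"x":0,"y":0,"z":0,"rx":0,"ry":0,"rz":0}]' >/dev/null
python3 - <<'E'
from h import *
to(652,-18,19,18.8);save("wrist","w12")
look("wrist","large_round_holder",10);look("wrist","large_round_tin",82)
E
```

```text
t 19.85 pos [649.5 -17.8  44.3] turn [-0.001  0.002 -0.   ] then shift [ 2.3  1.  25.3] open 60.4 ff 55.1 F [ 0.7  0.9 -1.7] j [-0.15  0.42  1.48  0.    1.24  1.1 ]
wrist large_round_holder 0.93 [209.2, 158.0, 361.3, 250.4] [669.7 -11. ] [57.2 90.7] 18.8
wrist large_round_tin 0.74 [209.7, 200.3, 359.1, 349.7] [659.2 -13.9] [62.1 57. ] 18.8
```

View pics/w12.png

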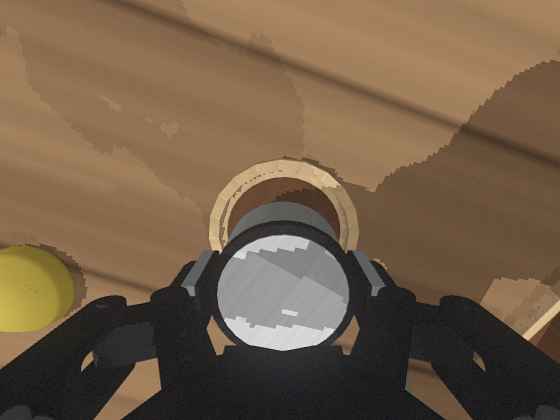

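```bash

python3 -m handwheel '[{"x":0.0035,"y":0.0007,"z":0.008,"rx":0,"ry":0,"rz":0},{"x":0,"y":0,"z":0.01,"rx":0,"ry":0,"rz":0},{"x":0,"y":0,"z":0.005,"rx":0,"ry":0,"rz":0},{"x":0,"y":0,"z":0,"rx":0,"ry":0,"rz":0},{"x":0,"y":0,"z":0,"rx":0,"ry":0,"rz":0}]'|grep -E "pos|wrist"
python3 -m handwheel '[{"x":0,"y":0,"z":0.0015,"rx":0,"ry":0,"rz":0},{"x":0,"y":0,"z":0,"rx":0,"ry":0,"rz":0},{"x":0,"y":0,"z":0,"rx":0,"ry":0,"rz":0}]'|grep -E "pos|wrist"
```

```text
ee_pos: [653.6, -17.4, 21.9]
wrist_force: [0.2, -0.3, -2.6]
ee_pos: [654.1, -17.5, 21.2]
wrist_force: [0.0, -0.8, -2.1]
```

```bash

python3 -m handwheel '[{"x":-0.0005,"y":0,"z":0.002,"rx":0,"ry":0,"rz":0},{"x":0,"y":0,"z":0,"rx":0,"ry":0,"rz":0},{"x":0,"y":0,"z":0,"rx":0,"ry":0,"rz":0}]'|grep -E "pos|wrist"
python3 -m handwheel '[{"x":0,"y":0,"z":0.001,"rx":0,"ry":0,"rz":0},{"x":0,"y":0,"z":0,"rx":0,"ry":0,"rz":0},{"x":0,"y":0,"z":0,"rx":0,"ry":0,"rz":0}]'|grep -E "pos|wrist"
```

```text
ee_pos: [653.5, -17.6, 19.0]
wrist_force: [-0.1, 0.0, -2.3]
ee_pos: [653.6, -17.6, 18.2]
wrist_force: [-1.4, 0.3, 1.3]
```

```bash

python3 -m handwheel '[{"x":0,"y":0,"z":0,"rx":0,"ry":0,"rz":0},{"x":0,"y":0,"z":0,"rx":0,"ry":0,"rz":0},{"x":0,"y":0,"z":0,"rx":0,"ry":0,"rz":0},{"x":0,"y":0,"z":0,"rx":0,"ry":0,"rz":0},{"x":0,"y":0,"z":0,"rx":0,"ry":0,"rz":0}]' 1
python3 -m handwheel '[{"x":0,"y":0,"z":-0.01,"rx":0,"ry":0,"rz":0},{"x":0,"y":0,"z":-0.03,"rx":0,"ry":0,"rz":0},{"x":0,"y":0,"z":-0.035,"rx":0,"ry":0,"rz":0.096},{"x":0,"y":0,"z":-0.035,"rx":0,"ry":0,"rz":0.096},{"x":0,"y":0,"z":-0.02,"rx":0,"ry":0,"rz":0.096}]' >/dev/null
python3 - <<'E'
from h import *
to(457,260,145,2.3);save("wrist","w13")
look("wrist","large_round_holder",10);look("wrist","large_round_tin",48)
E
python3 -m handwheel '[{"x":-0.01,"y":-0.014,"z":0,"rx":0,"ry":0,"rz":0},{"x":-0.0185,"y":-0.0285,"z":0,"rx":0,"ry":0,"rz":0},{"x":-0.0185,"y":-0.0285,"z":0,"rx":0,"ry":0,"rz":0},{"x":-0.0185,"y":-0.0285,"z":0,"rx":0,"ry":0,"rz":0},{"x":-0.0185,"y":-0.0285,"z":0,"rx":0,"ry":0,"rz":0}]' >/dev/null
python3 -m handwheel '[{"x":-0.0185,"y":-0.0285,"z":0,"rx":0,"ry":0,"rz":0},{"x":-0.0185,"y":-0.0285,"z":0,"rx":0,"ry":0,"rz":0},{"x":-0.0185,"y":-0.0285,"z":0,"rx":0,"ry":0,"rz":0},{"x":-0.0185,"y":-0.0285,"z":0,"rx":0,"ry":0,"rz":0},{"x":-0.0185,"y":-0.0285,"z":0,"rx":0,"ry":0,"rz":0}]' >/dev/null
python3 -m handwheel '[{"x":-0.009,"y":-0.014,"z":0,"rx":0,"ry":0,"rz":0},{"x":0,"y":0,"z":0,"rx":0,"ry":0,"rz":0},{"x":0,"y":0,"z":0,"rx":0,"ry":0,"rz":0},{"x":0,"y":0,"z":0,"rx":0,"ry":0,"rz":0}]' >/dev/null
python3 - <<'E'
from h import *
to(475,269,12,2.3);save("wrist","w14")
look("wrist","square_tin",42)
im=cv2.imread("pics/w14.png");g=(im.min(2)>170).astype(np.uint8)
cs,_=cv2.findContours(g,cv2.RETR_EXTERNAL,cv2.CHAIN_APPROX_NONE)
for c in cs:
  if len(c)>30: print(c[:,0].mean(0),cv2.minAreaRect(rays("wrist",c[:,0].astype(float),42)))
a=cv2.imread("pics/w13.png");cv2.imwrite("pics/v2.png",np.hstack([a,im])[::1,::1] if 0 else cv2.resize(np.hstack([a,im]),(800,300)))
E
```

```text
time_s: 21.58
ee_pos: [653.5, -17.6, 18.0]
tcp_rot: [-3.099, -0.513, -0.0]
wrist_force: [-0.5, -0.0, 0.3]
opening: 85.0
finger_force: 0.0
t 22.0 pos [654.4 -17.7 153.2] turn [ 0.001 -0.004 -0.005] then shift [-186.1 -285.4    8.2] open 85.3 ff 0.0 F [ 0.8 -0.6  0.5] j [-0.14  0.35  1.35  0.    1.44  1.39]
wrist large_round_holder 0.84 [235.7, 154.9, 330.8, 238.1] [659.1 -15.6] [80.  91.1] 9.6
wrist large_round_tin 0.58 [249.5, 169.5, 321.7, 250.5] [654.5 -16.8] [63. 62.] 45.0
t 23.32 pos [456.9 258.9 147.6] turn [0.    0.001 0.001] then shift [ 18.5  -9.4 135.6] open 85.3 ff 0.0 F [ 0.8 -0.1  0.4] j [ 0.37  0.09  1.67 -0.    1.38  1.9 ]
wrist square_tin 0.93 [232.1, 148.7, 308.6, 226.2] [475.7 270. ] [63.7 60.2] 2.3
[268.78225806 188.86290323] ((474.8094482421875, 269.8442077636719), (51.375308990478516, 51.62556076049805), 2.2751736640930176)
```

View pics/v2.png

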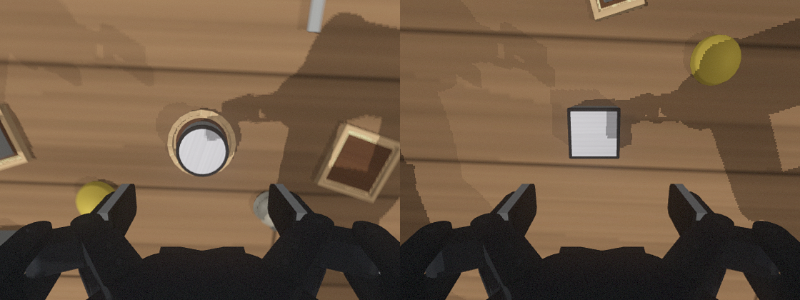

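```bash

python3 -m handwheel '[{"x":0.0184,"y":-0.0104,"z":0.02,"rx":0,"ry":0,"rz":0},{"x":0,"y":0,"z":0.03,"rx":0,"ry":0,"rz":0},{"x":0,"y":0,"z":0.025,"rx":0,"ry":0,"rz":0},{"x":0,"y":0,"z":0.005,"rx":0,"ry":0,"rz":0},{"x":0,"y":0,"z":0,"rx":0,"ry":0,"rz":0}]' |grep pos
python3 -m handwheel '[{"x":0,"y":0,"z":0.015,"rx":0,"ry":0,"rz":0},{"x":0,"y":0,"z":0.02,"rx":0,"ry":0,"rz":0},{"x":0,"y":0,"z":0.015,"rx":0,"ry":0,"rz":0},{"x":0,"y":0,"z":0.004,"rx":0,"ry":0,"rz":0},{"x":0,"y":0,"z":0,"rx":0,"ry":0,"rz":0}]' 
python3 - <<'E'
from h import *
save("wrist","w15");to(475,270,11,2.3)
E
```

```text
ee_pos: [474.4, 269.5, 66.7]
time_s: 24.25
ee_pos: [475.2, 270.2, 14.7]
tcp_rot: [-3.141, -0.062, -0.0]
wrist_force: [0.7, -0.2, -0.4]
opening: 85.0
finger_force: 0.0
t 24.3 pos [475.5 270.5  15.4] turn [-0.    -0.001 -0.001] then shift [-0.6  0.4  4.4] open 85.3 ff 0.0 F [-0.9  0.7  0.7] j [0.38 0.26 1.76 0.   1.11 1.91]
```

```bash

python3 -m handwheel '[{"x":0,"y":0,"z":0.0035,"rx":0,"ry":0,"rz":0},{"x":0,"y":0,"z":0,"rx":0,"ry":0,"rz":0},{"x":0,"y":0,"z":0,"rx":0,"ry":0,"rz":0}]'|grep pos
python3 -m handwheel '[{"x":0,"y":0,"z":0,"rx":0,"ry":0,"rz":0},{"x":0,"y":0,"z":0,"rx":0,"ry":0,"rz":0},{"x":0,"y":0,"z":0,"rx":0,"ry":0,"rz":0},{"x":0,"y":0,"z":0,"rx":0,"ry":0,"rz":0},{"x":0,"y":0,"z":0,"rx":0,"ry":0,"rz":0}]' 0 50
python3 -m handwheel '[{"x":0,"y":0,"z":-0.005,"rx":0,"ry":0,"rz":0},{"x":0,"y":0,"z":-0.015,"rx":0,"ry":0,"rz":0},{"x":0,"y":0,"z":-0.035,"rx":0,"ry":0,"rz":0},{"x":0,"y":0,"z":-0.035,"rx":0,"ry":0,"rz":0},{"x":0,"y":0,"z":-0.02,"rx":0,"ry":0,"rz":0}]'
python3 - <<'E'
from h import *
to(631,-235,50,-16)
E
```

```text
ee_pos: [475.2, 270.5, 11.3]
time_s: 24.97
ee_pos: [475.1, 270.5, 11.1]
tcp_rot: [-3.141, -0.063, -0.001]
wrist_force: [-2.1, -1.4, 5.2]
opening: 59.1
finger_force: 54.8
time_s: 25.38
ee_pos: [475.4, 270.7, 124.4]
tcp_rot: [-3.14, -0.063, -0.004]
wrist_force: [0.3, 0.6, -1.4]
opening: 58.8
finger_force: 55.3
t 25.38 pos [475.4 270.7 124.4] turn [-0.002 -0.003  0.319] then shift [288.9 443.2  74.4] open 58.8 ff 55.3 F [ 0.3  0.6 -1.4] j [0.38 0.15 1.66 0.   1.33 1.91]
```

```bash

python3 -m handwheel '[{"x":0,"y":0,"z":0,"rx":0,"ry":0,"rz":0.08},{"x":0,"y":0,"z":0,"rx":0,"ry":0,"rz":0.08},{"x":0,"y":0,"z":0,"rx":0,"ry":0,"rz":0.08},{"x":0,"y":0,"z":0,"rx":0,"ry":0,"rz":0.079},{"x":0.0095,"y":0.0148,"z":0,"rx":0,"ry":0,"rz":0}]' >/dev/null
python3 -m handwheel '[{"x":0.0193,"y":0.0295,"z":0,"rx":0,"ry":0,"rz":0},{"x":0.0193,"y":0.0295,"z":0,"rx":0,"ry":0,"rz":0},{"x":0.0193,"y":0.0295,"z":0,"rx":0,"ry":0,"rz":0},{"x":0.0193,"y":0.0295,"z":0,"rx":0,"ry":0,"rz":0},{"x":0.0193,"y":0.0295,"z":0,"rx":0,"ry":0,"rz":0}]' >/dev/null
python3 -m handwheel '[{"x":0.0193,"y":0.0295,"z":0,"rx":0,"ry":0,"rz":0},{"x":0.0193,"y":0.0295,"z":0,"rx":0,"ry":0,"rz":0},{"x":0.0193,"y":0.0295,"z":0,"rx":0,"ry":0,"rz":0},{"x":0.0193,"y":0.0295,"z":0,"rx":0,"ry":0,"rz":0},{"x":0.0193,"y":0.0295,"z":0,"rx":0,"ry":0,"rz":0}]' >/dev/null
python3 -m handwheel '[{"x":0.0193,"y":0.0295,"z":0,"rx":0,"ry":0,"rz":0},{"x":0.0193,"y":0.0295,"z":0,"rx":0,"ry":0,"rz":0},{"x":0.0193,"y":0.0295,"z":0,"rx":0,"ry":0,"rz":0},{"x":0.0193,"y":0.0295,"z":0,"rx":0,"ry":0,"rz":0},{"x":0.0095,"y":0.0148,"z":0,"rx":0,"ry":0,"rz":0}]' >/dev/null
python3 -m handwheel '[{"x":0,"y":0,"z":0.02,"rx":0,"ry":0,"rz":0},{"x":0,"y":0,"z":0.03,"rx":0,"ry":0,"rz":0},{"x":0,"y":0,"z":0.02,"rx":0,"ry":0,"rz":0},{"x":0,"y":0,"z":0,"rx":0,"ry":0,"rz":0},{"x":0,"y":0,"z":0,"rx":0,"ry":0,"rz":0}]' >/dev/null
python3 - <<'E'
from h import *
to(631,-235,18,-16);save("wrist","w16")
look("wrist","square_holder",10);look("wrist","square_tin",85)
E
```

```text
t 27.47 pos [ 630.4 -234.5   50.2] turn [-0.     0.002  0.   ] then shift [ 0.7  0.3 32.2] open 59.5 ff 54.9 F [ 0.3 -0.4 -2.4] j [-0.47  0.46  1.41  0.    1.27  1.38]
wrist square_holder 0.84 [207.9, 160.3, 357.8, 221.6] [ 659.  -241.6] [89.  37.6] 73.6
wrist square_tin 0.86 [206.4, 206.4, 361.3, 356.5] [ 637.6 -235.7] [57.8 65.1] 74.0
```

View pics/w16.png

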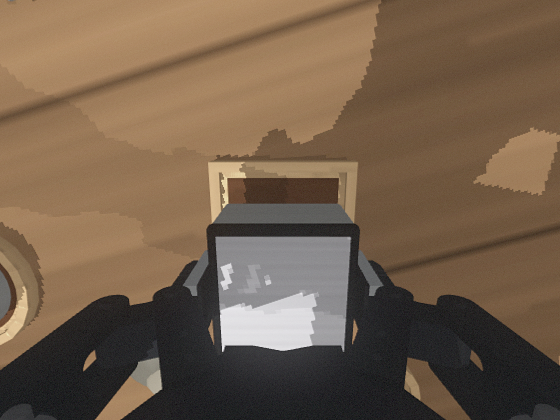

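```bash

python3 -m handwheel '[{"x":0.002,"y":-0.0004,"z":0.01,"rx":0,"ry":0,"rz":0},{"x":0,"y":0,"z":0.012,"rx":0,"ry":0,"rz":0},{"x":0,"y":0,"z":0.007,"rx":0,"ry":0,"rz":0},{"x":0,"y":0,"z":0,"rx":0,"ry":0,"rz":0},{"x":0,"y":0,"z":0,"rx":0,"ry":0,"rz":0}]'|grep -E "pos|wrist"
python3 -m handwheel '[{"x":0,"y":0,"z":0.002,"rx":0,"ry":0,"rz":0},{"x":0,"y":0,"z":0,"rx":0,"ry":0,"rz":0},{"x":0,"y":0,"z":0,"rx":0,"ry":0,"rz":0}]'|grep -E "pos|wrist"
```

```text
ee_pos: [632.5, -234.7, 20.7]
wrist_force: [-0.4, -0.3, -2.2]
ee_pos: [633.0, -235.0, 19.8]
wrist_force: [-0.4, 0.2, -2.4]
```

```bash

python3 -m handwheel '[{"x":0,"y":0,"z":0.002,"rx":0,"ry":0,"rz":0},{"x":0,"y":0,"z":0,"rx":0,"ry":0,"rz":0},{"x":0,"y":0,"z":0,"rx":0,"ry":0,"rz":0}]'|grep -E "pos|wrist"
python3 -m handwheel '[{"x":0,"y":0,"z":0.0008,"rx":0,"ry":0,"rz":0},{"x":0,"y":0,"z":0,"rx":0,"ry":0,"rz":0},{"x":0,"y":0,"z":0,"rx":0,"ry":0,"rz":0}]'|grep -E "pos|wrist"
```

```text
ee_pos: [632.9, -234.9, 17.4]
wrist_force: [-0.6, 0.1, -2.6]
ee_pos: [633.0, -235.0, 17.1]
wrist_force: [-2.0, 1.2, 4.1]
```

```bash

python3 -m handwheel '[{"x":0,"y":0,"z":-0.0003,"rx":0,"ry":0,"rz":0},{"x":0,"y":0,"z":0,"rx":0,"ry":0,"rz":0},{"x":0,"y":0,"z":0,"rx":0,"ry":0,"rz":0},{"x":0,"y":0,"z":0,"rx":0,"ry":0,"rz":0},{"x":0,"y":0,"z":0,"rx":0,"ry":0,"rz":0}]' 1 |grep open
python3 -m handwheel '[{"x":0,"y":0,"z":-0.01,"rx":0,"ry":0,"rz":0},{"x":0,"y":0,"z":-0.03,"rx":0,"ry":0,"rz":0},{"x":0,"y":0,"z":-0.04,"rx":0,"ry":0,"rz":0},{"x":0,"y":0,"z":-0.04,"rx":0,"ry":0,"rz":0},{"x":-0.02,"y":0,"z":-0.03,"rx":0,"ry":0,"rz":0}]' >/dev/null
python3 -m handwheel '[{"x":0,"y":0,"z":0,"rx":0,"ry":0,"rz":0},{"x":0,"y":0,"z":0,"rx":0,"ry":0,"rz":0},{"x":0,"y":0,"z":0,"rx":0,"ry":0,"rz":0},{"x":0,"y":0,"z":0,"rx":0,"ry":0,"rz":0}]'
python3 - <<'E'
from h import *
w=save("wrist","w17");look("wrist","square_holder",10);look("wrist","square_tin",48)
t=save("scene","scene3");look("scene","lemon",0);look("scene","oyster",0)
a=cv2.resize(t[140:340,140:460],(480,300));b=cv2.resize(w[60:330,130:430],(310,300))
cv2.imwrite("pics/v3.png",np.hstack([a,b])[:,:,::-1])
E
```

```text
opening: 85.3
time_s: 29.95
ee_pos: [613.4, -229.3, 165.9]
tcp_rot: [-3.11, 0.437, 0.003]
wrist_force: [-0.6, 0.4, -0.0]
opening: 85.1
finger_force: 0.0
wrist square_holder 0.95 [236.8, 132.0, 332.1, 218.5] [ 632.6 -233.8] [87.8 87.7] 74.0
wrist square_tin 0.58 [247.4, 147.5, 319.1, 218.2] [ 634.2 -233.7] [60.2 60.1] 74.0
scene oyster 0.7 [232.1, 193.7, 252.4, 213.4] [ 551.3 -127.3] [66.6 43.4] 36.7
```

View pics/v3.png

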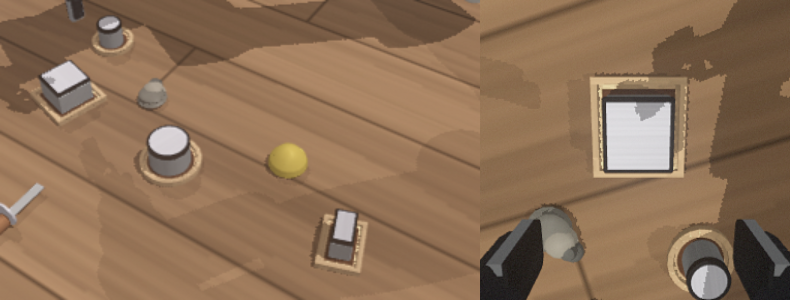

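All four tins sit upright inside their rims, with the lemon and oyster unmoved and the gripper clear.

```bash
python3 -c "
from station import hand_in
print(hand_in())"
```

```text
the job is handed in; nothing more can be done
None
```

The job is handed in at about 30 s: all four tins are upright and flat in their own holders, each lifted singly with nothing on it, and the lemon and oyster were left where they lay.

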